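# Shift the stage-drive selector into third

### The job

Put the measuring stage's drive selector, the lever in the H-shaped gate, into its third slot, the forward one (away from the robot) of the right leg: push the lever along its left leg to the crossing, then across to the right, then forward until it is fully home, and leave it there. Only push the lever with the fingertips or the outside of the fingers, without taking it between the fingers and without forcing it; leave the lock lever in the straight slot and everything lying about as they are.

Things in the scene. Friction and masses are not known exactly. Their poses are not given: they have to be found in the camera images.
- console: the drive selector: a fixed grey box 180 x 180 x 89 mm with an aluminium top plate (z = 89 mm) cut by a black H-shaped gate; origin at the centre of its underside. Its +x is forward (away from the robot), +y is left seen from the robot. It stands left or right of the lock box, turned up to 0.3 rad
- gate_centre (a point): middle of the H's crossing, on the plate's top face, console axes. Legs run along x at y = +18 mm (left) and -18 mm (right), ending at x = +-26 mm, joined by a crossing along y at x = 0; slots 15 mm wide. First slot: left leg, forward; second: left, rear; third: right leg, forward; fourth: right, rear
- knob (a point): centre of the drive selector's black knob: a cylinder 30 mm in diameter and 44 mm long on a 10 mm steel stem that tilts about a pivot 153 mm below this point. Upright, it is 165 mm above the table; it moves about 37 mm to either side and 41 mm fore and aft of the gate's centre. Its z axis runs up the stem
- knob_top (a point): centre of the flat top of the drive selector's knob, 22 mm above the knob's centre along the stem
- stem (a point): point on the bare 10 mm steel stem of the drive selector, 38 mm below the knob's centre
- across (a joint): tilt of the drive selector to the side, rad: 0 in the middle of the crossing, positive to the right (console -y); about -0.24 in the left leg, +0.24 in the right leg (+-0.03 play). It starts in the left leg. Not sprung: the lever stays where it is left (1 to 2 N at the knob moves it); the gate's edges stop it
- fore (a joint): tilt of the drive selector fore and aft, rad: 0 at the crossing (+-0.035 play there), positive forward (console +x); about +0.26 when fully home in a forward slot, -0.26 in a rear slot. It starts anywhere between these along the left leg
- lock_box: the column lock: a fixed box of the same size and look, but with one straight slot along its x; origin at the centre of its underside. Not to be worked
- lock (a joint): tilt of the lock lever in the straight slot, rad, positive forward, +-0.275; must be left as it is
- lock_knob (a point): centre of the lock lever's knob, same sizes as the drive selector's; a bystander
- fit_deck: chrome pipe fitting, 28 mm across, 32 mm high, standing upright; origin at the centre of its underside; a bystander, on the console's top plate near its rear left corner
- fit_a: chrome pipe fitting, 28 mm across, 32 mm high, standing upright; origin at the centre of its underside; a bystander, on the table just beyond the console
- fit_b: chrome pipe fitting, 28 mm across, 32 mm high, standing upright; origin at the centre of its underside; a bystander, on the table just beyond the lock box
- ring_gauge: steel setting ring, 52 mm outside, 30 mm hole, 18 mm high, lying flat on the table beyond the console; origin at the centre of its underside; a bystander
- blue_part: blue anodised cup, 36 mm across, 30 mm high, on the table on the robot's side of the console; origin at the centre of its underside; a bystander
- t_wrench: T-wrench lying on the table beyond the lock box: blue bar 95 mm along its y, 20 mm thick, steel shank to 79 mm along +x; origin under the middle of the bar; a bystander
- gauge_box: closed wooden box 50 x 70 x 28 mm on the table on the robot's side of the lock box; origin at the centre of its underside; a bystander
- lever: the drive selector's lever itself (stem and knob), about 0.2 kg; origin at its pivot, 12 mm above the table on the console's axis; z up the stem, x the console's forward when upright

How it is judged:
On the way, in this order (a step that is already met when the one before it is completed fails the run):
1. the lever has come through the crossing to the right leg (value of joint across above 0.18 rad and value of joint fore below 0.15 rad), for 0.02 s.
2. the lever is fully home in the third slot (value of joint across above 0.18 rad and value of joint fore above 0.225 rad), for 0.1 s.
At the end, for the whole second after the job is handed in: the drive selector rests at the forward end of the right leg (across above 0.18 rad, fore above 0.225 rad, that is within about 6 mm of the end at the knob), not moving; the lock lever is within 10 mm of its start at the knob and every bystander within 20 mm of where it stood (all of step 2 and linear speed of lever below 0.01 m/s and angular speed of lever below 0.05 rad/s and distance of lock_knob from where it was at the start of the episode below 0.01 m and distance of each of fit_deck, fit_a, ring_gauge, blue_part, t_wrench, gauge_box, fit_b from where it was at the start of the episode below 0.02 m); the robot touches nothing.
It fails at once if the lever was taken between the fingers (distance between the grasp point and knob below 0.016 m or distance between the grasp point and stem below 0.01 m or distance between the grasp point and knob_top below 0.012 m).
It fails at once if the lever was forced (more than 60 N) (contact force between the fingers and lever above 60 N).
It fails at once if the lock lever was moved (distance of lock_knob from where it was at the start of the episode above 0.01 m).
It fails at once if a bystander was moved (distance of any of fit_deck, fit_a, ring_gauge, blue_part, t_wrench, gauge_box, fit_b from where it was at the start of the episode above 0.02 m).
It also fails if it takes over 72 s, if anything falls off the work surface, if the arm or the gripper's body presses on something with over 40 N, if the wrist force passes 120 N, or if a joint passes its speed limit or range.

### The arm

A 6-joint arm with a two-finger parallel gripper is mounted at the origin on the work surface. World frame = base frame: x ahead of the robot, y to its left, z up, the work surface at z = 0. Lengths are in m, angles in rad, forces in N, time in s.
With the tool pointing down it reaches from about 0.275 to 0.75 m from the base axis. Payload 10.2 kg.
Tool frame: the origin (TCP) lies midway between the tips of the shut fingers; the grasp point (between the pads) lies 19 mm behind it; z points along the fingers, y is the line along which they close (so a half turn about z gives the same grasp; the last joint's range is limited). The gripper opens to 85 mm and grips with 20 to 120 N. Pads are 22 mm wide; open, the fingers measure 114 mm over their backs; the gripper's body (76 mm by 85 mm) begins 54 mm behind the grasp point. The pads swing forward as they close: fully open they stand 13 mm farther back than shut.
Start: joints at [0.963, 0.313, 1.498, -0, 1.331, -0.223], TCP at [0.197, 0.487, 0.231] pointing down, gripper open.
Joint ranges: [-2.94, 2.94], [-0.97, 2.17], [0.19, 2.56], [-1.23, 4.37], [0.02, 3.11], [-2.88, 2.88]. Speed limits (rad/s): [2.39, 2.39, 3.01, 3.14, 3.14, 3.14].

### API

Orientations are given as [roll, pitch, yaw] about the fixed x, y, z axes, in that order (R = Rz(yaw) Ry(pitch) Rx(roll)).
In Python, from plant import bot gives the robot as it stands.
- The arm moves only by the tool arm_command, never from a script. Its argument "motion" is a list of rows, each a list of 4 numbers: the shift along the tool's x, y, z in m, then the turn about the tool's z in degrees. A call has exactly 5 rows; each row shifts and turns the commanded pose from where the row before left it, along the tool's axes as they then stand; what a row does not reach is not made up. A row lasts 1/12 s, in which the tool goes at most 41.7 mm and 7.16 degrees, less where a joint would pass 70% of its speed; a pose out of reach is approached as far as the arm can. A call is refused whole if a number of a shift passes 0.0417 or a number of a turn 7.16, either way. A call with a gripper value outside its range is refused whole. "claw" is the closure, from 0 (fully open) to 1 (shut), set as the call begins (left out, the last holds). The fingers move at their own pace and stop on an object; "newtons" is the grip in N (left out, the last holds). Time passes only in rows, so rows that do not move let the fingers close, or fill a call up. It gives the time, the measured TCP pose, the force, the opening and the grip force at its end, in the units of the state.
- bot.state(): the state, without advancing time (a new reading comes with each control period).
- bot.snapshot(name): name is "scene" or "top"; returns a dict with "color" (384x512x3 uint8, blue, green, red), "depth" (384x512 float32, m along the optical axis (not along the pixel's ray), 0 where there is no reading), "camera_matrix" (3x3 intrinsics, pixels), "xyz" and "rotation" of the camera in the world. Camera axes: x right, y up, looking along -z (the intrinsics and any distortion apply to the point x, -y, -z); pixel columns grow to the right and rows downward; lengths in m; the calibration is good to about 2 mm. A picture is of the moment at which its call begins.
- bot.sign_off(): hands the job in; it is judged then, once.
The state is a dict: "clock": time; "joint_pos": joint angles; "dq": joint speeds; "effort": joint torques, N m; "tcp_pos": TCP position; "tcp_rot": TCP orientation; "ft_force": force on the tool from outside, world axes, zero at the start; "torque": the same for the moment, N m; "gripper_width": opening from 0.0 (shut) to 1.0 (fully open); "grip_force": force on a finger pad.
Only numpy, scipy, OpenCV 4.12 (cv2) and the standard library are available. Lean on these libraries where they do the work, as an engineer would, in place of code of your own. Each camera call takes 0.05 s, during which the arm holds its last target. There are 200 camera calls.

## Working session

There is one attempt and no reset: what is moved stays moved. The work goes in short steps, Python scripts to look and compute and a tool call to move; the robot and the scene stay as the last step left them, time stands still between calls to the robot, and variables do not carry over. Pictures are saved under pics/ and viewed, at most 10 in all, crops included, and the job is handed in when it is done.

Besides the shell and the picture viewer there is one more tool, called after ">>>" by a JSON object that holds its "name" and its "arguments", one argument or row to a line. arm_command: Moves the arm, as the interface text tells. Its arguments: {"type":"object","properties":{"motion":{"type":"array"},"claw":{"type":"number"},"newtons":{"type":"number"}},"required":["motion"]}

```bash
ls; mkdir -p pics
python3 - <<'E'
from plant import bot
import cv2,numpy as np
s=bot.state();print(s)
for n in("scene","top"):
    r=bot.snapshot(n);cv2.imwrite(f"pics/{n}0.png",r["color"]);np.savez(f"{n}0.npz",**r)
    print(n,r["camera_matrix"],r["xyz"],r["rotation"],r.keys())
E
```

```text
pics
{'clock': 0.0, 'joint_pos': array([ 9.62594803e-01,  3.13434514e-01,  1.49844669e+00, -1.69655421e-06,
        1.33096628e+00, -2.23393370e-01]), 'dq': array([-0.00027247, -0.00048439,  0.00224616,  0.00045633, -0.00096912,
        0.0015246 ]), 'effort': array([ 1.02178488e-03, -4.12259459e+01, -2.59745765e+01, -1.19302872e-04,
        4.13750735e-03,  2.26371685e-05]), 'tcp_pos': array([0.19693555, 0.48639086, 0.23073938]), 'tcp_rot': array([-3.14036865e+00, -2.76386855e-04,  2.75678473e+00]), 'ft_force': array([ 0.08183407, -1.12829492,  0.7792038 ]), 'torque': array([-0.01866086, -0.0089263 , -0.02762238]), 'grip_force': 0.0, 'gripper_width': 1.0012535077410234}
scene [[395.41859462   0.         252.39327531]
 [  0.         395.41859462 192.80183735]
 [  0.           0.           1.        ]] [ 1.01796483 -0.26320067  0.69021213] [ 0.79612229 -0.01116918  1.01953717] dict_keys(['color', 'depth', 'camera_matrix', 'xyz', 'rotation'])
top [[387.06433103   0.         252.17634863]
 [  0.         387.06433103 197.1529041 ]
 [  0.           0.           1.        ]] [ 3.75843729e-01 -8.93855176e-04  9.54807755e-01] [ 2.10732603e-01  3.67895577e-04 -1.43556602e+00] dict_keys(['color', 'depth', 'camera_matrix', 'xyz', 'rotation'])
```

View pics/scene0.png

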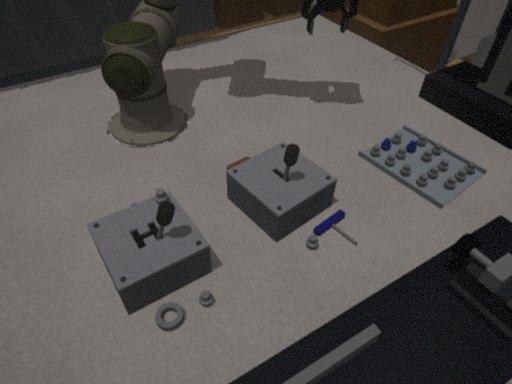

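View pics/top0.png

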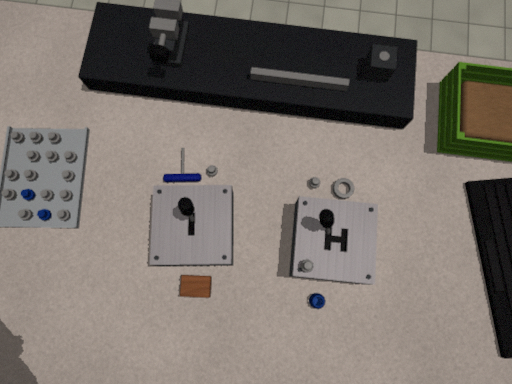

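The top view shows the console (H gate, centre near (336,240)) on the right with its knob at (326,218), in the left leg toward the front. fit_deck is at (307,266), the lock box at (192,225) with its knob at (186,206), and the blue cup at (317,300).

```bash
cat > h.py <<'E'
import cv2,numpy as np
from scipy.spatial.transform import Rotation as Ro
def cloud(r):
    K=r["camera_matrix"];d=r["depth"];v,u=np.mgrid[:d.shape[0],:d.shape[1]]
    p=np.stack([(u-K[0,2])/K[0,0]*d,-(v-K[1,2])/K[1,1]*d,-d],-1)
    P=p@Ro.from_euler("xyz",r["rotation"]).as_matrix().T+r["xyz"];P[d<=0]=np.nan
    return P
def rays(r,uv):
    K=r["camera_matrix"];uv=np.atleast_2d(uv)
    c=np.c_[(uv[:,0]-K[0,2])/K[0,0],-(uv[:,1]-K[1,2])/K[1,1],-np.ones(len(uv))]
    return c@Ro.from_euler("xyz",r["rotation"]).as_matrix().T
def onplane(r,uv,z):
    d=rays(r,uv);o=np.array(r["xyz"]);return o+d*((z-o[2])/d[:,2])[:,None]
E
python3 - <<'E'
from h import *
for n in("top","scene"):
    r=dict(np.load(n+"0.npz"));P=cloud(r);x,y,z=np.moveaxis(P,-1,0);g=r["color"].max(-1)
    box=(x>.2)&(x<.62)&(abs(y)<.4)
    print(n,"table z",np.nanmedian(z[box&(abs(z)<.02)]))
    m=box&(z>.075)&(z<.1);k,lab,st,ce=cv2.connectedComponentsWithStats(m.astype(np.uint8))
    for i in range(1,k):
        if st[i,4]<800:continue
        q=P[lab==i];(c,wh,a)=cv2.minAreaRect(q[:,:2].astype(np.float32));print(" plate",st[i,4],c,wh,a,np.median(q[:,2]))
        # black gate pixels on the plate
        b=(lab==i)&(g<45);qq=P[b];print("  dark",b.sum(),np.median(qq,0) if b.any() else "")
        big=cv2.morphologyEx((lab==i).astype(np.uint8),cv2.MORPH_CLOSE,np.ones((25,25)))
        ct=max(cv2.findContours(big,0,2)[0],key=cv2.contourArea)
        bx=cv2.boxPoints(cv2.minAreaRect(ct));B=onplane(r,bx,.089);print("  corners",B[:,:2].round(3).tolist(),B[:,:2].mean(0).round(4))
    m=box&(z>.125)&(z<.21);k,lab,st,ce=cv2.connectedComponentsWithStats(m.astype(np.uint8))
    for i in range(1,k):
        q=P[lab==i]
        if st[i,4]>20:
            t=q[:,2]>np.percentile(q[:,2],98)-.006
            print(" knob",st[i,4],ce[i],"mean",q.mean(0).round(4),"max z",q[:,2].max().round(4),"topmean",q[t].mean(0).round(4),"min",q.min(0).round(3),"max",q.max(0).round(3))
c=cv2.imread("pics/top0.png")[185:320,130:400];cv2.imwrite("pics/topc.png",cv2.resize(c,None,fx=2.9,fy=2.9,interpolation=2))
E
```

```text
top table z 0.0005368172908014612
 plate 6112 (0.4803884029388428, 0.15218189358711243) (0.18062689900398254, 0.1803790032863617) 8.057448387145996 0.08972070859366227
  dark 76 [0.47404965 0.15287576 0.08137559]
  corners [[0.556, 0.261], [0.581, 0.077], [0.404, 0.05], [0.38, 0.227]] [0.48   0.1539]
 plate 6148 (0.48965564370155334, -0.17433080077171326) (0.18040166795253754, 0.18095335364341736) 1.9160051345825195 0.0893590272462671
  dark 261 [ 0.48950281 -0.18024609  0.08115717]
  corners [[0.395, -0.082], [0.576, -0.08], [0.583, -0.272], [0.402, -0.266]] [ 0.4892 -0.1752]
 knob 233 [185.91845494 206.37339056] mean [0.503  0.1531 0.1784] max z 0.1889 topmean [0.5064 0.1554 0.1848] min [0.489 0.141 0.15 ] max [0.521 0.17  0.189]
 knob 234 [326.53418803 218.38034188] mean [ 0.5181 -0.1346  0.1722] max z 0.1846 topmean [ 0.5215 -0.1346  0.1791] min [ 0.503 -0.156  0.142] max [ 0.537 -0.119  0.185]
scene table z 0.000325502775984976
 plate 4372 (0.47957563400268555, 0.15152110159397125) (0.18453052639961243, 0.18375805020332336) 8.018780708312988 0.08910817912452385
  dark 131 [0.56235085 0.15253981 0.07920831]
  corners [[0.411, 0.042], [0.285, 0.251], [0.561, 0.254], [0.634, 0.073]] [0.4728 0.1549]
 plate 6582 (0.4896351099014282, -0.1739567220211029) (0.1828964650630951, 0.1803310513496399) 1.811753511428833 0.08893075864412098
  dark 394 [ 0.49774255 -0.18387974  0.08033602]
  corners [[0.403, -0.267], [0.378, -0.057], [0.59, -0.083], [0.592, -0.261]] [ 0.4908 -0.1672]
 knob 293 [291.13993174 154.59726962] mean [0.5117 0.1501 0.169 ] max z 0.1873 topmean [0.5094 0.1542 0.184 ] min [0.495 0.14  0.126] max [0.523 0.169 0.187]
 knob 371 [164.97304582 212.92991914] mean [ 0.528  -0.1394  0.1658] max z 0.1826 topmean [ 0.5251 -0.1352  0.1781] min [ 0.512 -0.156  0.125] max [ 0.538 -0.119  0.183]
```

View pics/topc.png

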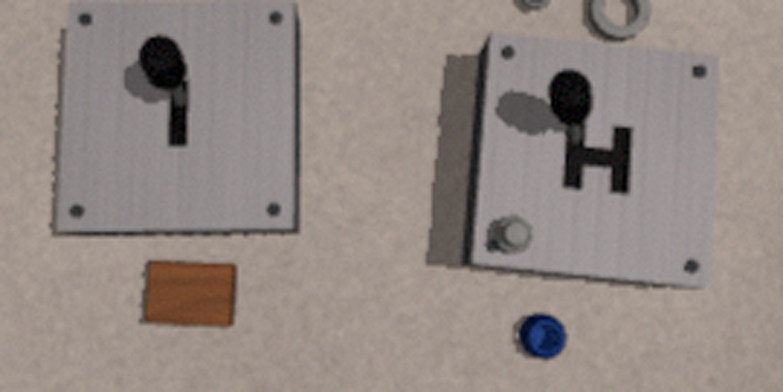

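>>> {"name": "arm_command", "arguments": {
  "motion": [
    [0,0,-0.01,7],
    [0,0,-0.01,7],
    [0,0,0,7],
    [0,0,0,7],
    [0,0,0,7]
  ],
  "claw": 1,
  "newtons": 20
}}

```text
clock: 0.52
tcp_pos: [0.197, 0.4865, 0.2511]
tcp_rot: [-3.141, 0.0, 2.14]
ft_force: [0.6, 0.5, -0.4]
gripper_width: 0.302
grip_force: 0.0
```

>>> {"name": "arm_command", "arguments": {
  "motion": [
    [0,0,0,7],
    [0,0,0,7],
    [0,0,0,7],
    [0,0,0,7],
    [0,0,0,3.1]
  ]
}}

```text
clock: 0.93
tcp_pos: [0.197, 0.4865, 0.2509]
tcp_rot: [-3.141, 0.001, 1.597]
ft_force: [0.3, -0.0, 1.2]
gripper_width: -0.002
grip_force: 0.0
```

>>> {"name": "arm_command", "arguments": {
  "motion": [
    [-0.0317,0.0176,0,0],
    [-0.0317,0.0176,0,0],
    [-0.0317,0.0176,0,0],
    [-0.0317,0.0176,0,0],
    [-0.0317,0.0176,0,0]
  ]
}}

```text
clock: 1.35
tcp_pos: [0.2905, 0.3295, 0.2511]
tcp_rot: [-3.141, 0.0, 1.604]
ft_force: [1.1, -0.5, 0.5]
gripper_width: 0.003
grip_force: 0.0
```

>>> {"name": "arm_command", "arguments": {
  "motion": [
    [-0.0317,0.0176,0,0],
    [-0.0317,0.0176,0,0],
    [-0.0317,0.0176,0,0],
    [-0.0317,0.0176,0,0],
    [-0.0317,0.0176,0,0]
  ]
}}

```text
clock: 1.77
tcp_pos: [0.3836, 0.1738, 0.2512]
tcp_rot: [-3.141, -0.0, 1.603]
ft_force: [0.7, 0.0, 1.0]
gripper_width: 0.003
grip_force: 0.0
```

>>> {"name": "arm_command", "arguments": {
  "motion": [
    [-0.0317,0.0176,0,0],
    [-0.0317,0.0176,0,0],
    [-0.0317,0.0176,0,0],
    [-0.0317,0.0176,0,0],
    [-0.0317,0.0176,0,0]
  ]
}}

```text
clock: 2.18
tcp_pos: [0.4768, 0.0181, 0.2511]
tcp_rot: [-3.141, -0.0, 1.603]
ft_force: [0.0, -0.2, -0.1]
gripper_width: 0.001
grip_force: 0.0
```

>>> {"name": "arm_command", "arguments": {
  "motion": [
    [-0.0317,0.0176,0,0],
    [-0.0317,0.0176,0,0],
    [-0.0317,0.0176,0,0],
    [-0.0317,0.0176,0,0],
    [-0.0317,0.0176,0,0]
  ]
}}

```text
clock: 2.6
tcp_pos: [0.5699, -0.1373, 0.2509]
tcp_rot: [-3.141, -0.0, 1.603]
ft_force: [-0.5, 0.5, 0.3]
gripper_width: 0.004
grip_force: 0.0
```

>>> {"name": "arm_command", "arguments": {
  "motion": [
    [0,0,0,0],
    [0,0,0,0],
    [0,0,0,0],
    [0,0,0,0],
    [0,0,0,0]
  ]
}}

```text
clock: 3.02
tcp_pos: [0.5692, -0.1347, 0.2517]
tcp_rot: [3.141, 0.0, 1.604]
ft_force: [-0.7, -0.2, 0.0]
gripper_width: 0.001
grip_force: 0.0
```

>>> {"name": "arm_command", "arguments": {
  "motion": [
    [0,0,0.021,0],
    [0,0,0.021,0],
    [0,0,0.021,0],
    [0,0,0.021,0],
    [0,0,0.021,0]
  ]
}}

```text
clock: 3.43
tcp_pos: [0.5692, -0.1348, 0.1458]
tcp_rot: [3.141, 0.0, 1.604]
ft_force: [0.3, -0.3, -0.3]
gripper_width: -0.002
grip_force: 0.0
```

>>> {"name": "arm_command", "arguments": {
  "motion": [
    [0,-0.006,0.0015,0],
    [0,-0.006,0,0],
    [0,-0.006,0,0],
    [0,-0.004,0,0],
    [0,-0.004,0,0]
  ]
}}

```text
clock: 3.85
tcp_pos: [0.5436, -0.1367, 0.1465]
tcp_rot: [3.139, 0.001, 1.603]
ft_force: [2.0, 0.3, 1.2]
gripper_width: 0.001
grip_force: 0.7
```

>>> {"name": "arm_command", "arguments": {
  "motion": [
    [0,-0.004,0,0],
    [0,-0.004,0,0],
    [0,-0.004,0,0],
    [0,-0.004,0,0],
    [0,-0.003,0,0]
  ]
}}

```text
clock: 4.27
tcp_pos: [0.524, -0.1372, 0.1448]
tcp_rot: [-3.141, -0.0, 1.603]
ft_force: [0.6, 0.2, 1.9]
gripper_width: -0.0
grip_force: 0.6
```

```bash
cat > m.py <<'E'
from h import *
from plant import bot
import sys
c=np.array([.4896,-.1742]);a=.032;R=np.array([[np.cos(a),np.sin(a)],[-np.sin(a),np.cos(a)]])
s=bot.state();print("clock",s["clock"],"tcp f,l",(R@(s["tcp_pos"][:2]-c)).round(4),s["tcp_pos"][2].round(4),s["ft_force"].round(1))
for n in("top","scene"):
    r=bot.snapshot(n);P=cloud(r);g=r["color"].max(-1)
    if len(sys.argv)>1:
        i=cv2.resize(r["color"][200:300,265:395] if n=="top" else r["color"][150:310,70:230],None,fx=4,fy=4,interpolation=2)[:600];cv2.imwrite(f"pics/{n}_{sys.argv[1]}.png",i)
    q=np.concatenate([(P[...,:2]-c)@R.T,P[...,2:]],-1)
    for nm,lo,hi in(("stem",.098,.128),("knob",.15,.19)):
        m=(abs(q[...,0])<.075)&(abs(q[...,1])<.06)&(q[...,2]>lo)&(q[...,2]<hi)
        k=q[m]
        if len(k)>3:print(n,nm,len(k),"median",np.median(k,0).round(4),"p5",np.percentile(k,5,0).round(4),"p95",np.percentile(k,95,0).round(4))
E
python3 m.py a
```

```text
clock 4.2667 tcp f,l [0.0355 0.0359] 0.1448 [0.6 0.2 1.9]
scene stem 60 median [0.0069 0.0229 0.1127] p5 [0.0035 0.0173 0.0993] p95 [0.0088 0.028  0.1254]
scene knob 198 median [0.0396 0.0264 0.1632] p5 [0.0049 0.0211 0.1526] p95 [0.0486 0.0423 0.1815]
```

>>> {"name": "arm_command", "arguments": {
  "motion": [
    [0,-0.002,0,0],
    [0,-0.002,0,0],
    [0,-0.0015,0,0],
    [0,0,0,0],
    [0,0,0,0]
  ]
}}

```text
clock: 4.78
tcp_pos: [0.5189, -0.1373, 0.1448]
tcp_rot: [-3.142, 0.0, 1.603]
ft_force: [0.8, -0.3, 1.2]
gripper_width: 0.001
grip_force: 0.6
```

>>> {"name": "arm_command", "arguments": {
  "motion": [
    [0,0.003,0,0],
    [0,0.01,0,0],
    [0,0.01,0,0],
    [0,0.015,0,0],
    [0,0.015,0,0]
  ]
}}

```text
clock: 5.2
tcp_pos: [0.5724, -0.1355, 0.1446]
tcp_rot: [-3.141, -0.0, 1.603]
ft_force: [-0.0, -0.2, 0.3]
gripper_width: -0.0
grip_force: 0.0
```

>>> {"name": "arm_command", "arguments": {
  "motion": [
    [0,0,-0.02,0],
    [0,0,-0.02,0],
    [0,0.02,-0.02,0],
    [0,0.02,0,0],
    [0,0.02,0,0]
  ]
}}

```text
clock: 5.62
tcp_pos: [0.633, -0.1337, 0.2061]
tcp_rot: [3.14, 0.001, 1.603]
ft_force: [-0.4, -0.0, -1.0]
gripper_width: -0.003
grip_force: 0.0
```

```bash
python3 m.py b
```

```text
clock 5.6167 tcp f,l [0.1447 0.0359] 0.2061 [-0.4 -0.  -1. ]
scene stem 60 median [0.0044 0.0232 0.1141] p5 [0.0004 0.0189 0.1009] p95 [0.0062 0.0295 0.1264]
scene knob 320 median [0.0108 0.034  0.1736] p5 [-0.0042  0.0219  0.1518] p95 [0.0158 0.0475 0.1835]
```

View pics/scene_b.png

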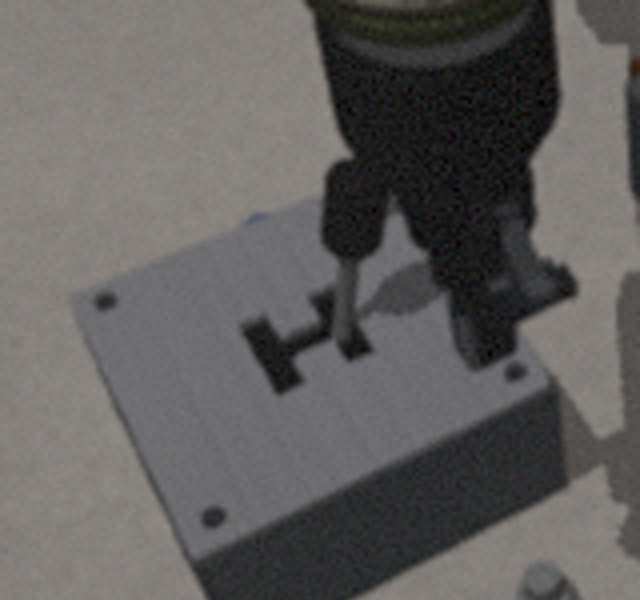

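The view shows the stem in the left leg at the crossing (about (345,330) in the crop), with the knob free and the fingers clear in front.

>>> {"name": "arm_command", "arguments": {
  "motion": [
    [0.0245,0,0,0],
    [0.0245,0,0,0],
    [0,-0.036,0,0],
    [0,-0.036,0,0],
    [0,-0.036,0,0]
  ]
}}

```text
clock: 6.13
tcp_pos: [0.5201, -0.0875, 0.2039]
tcp_rot: [-3.14, -0.0, 1.604]
ft_force: [0.9, 0.3, 1.6]
gripper_width: 0.003
grip_force: 0.0
```

>>> {"name": "arm_command", "arguments": {
  "motion": [
    [0,-0.036,0,0],
    [0,0,0.015,0],
    [0,0,0.015,0],
    [0,0,0.015,0],
    [0,0,0.016,0]
  ]
}}

```text
clock: 6.55
tcp_pos: [0.4856, -0.0893, 0.1433]
tcp_rot: [-3.142, 0.0, 1.603]
ft_force: [-0.0, -0.1, 0.2]
gripper_width: 0.001
grip_force: 0.0
```

>>> {"name": "arm_command", "arguments": {
  "motion": [
    [-0.004,0,0,0],
    [-0.005,0,0,0],
    [-0.005,0,0,0],
    [-0.005,0,0,0],
    [-0.005,0,0,0]
  ]
}}

```text
clock: 6.97
tcp_pos: [0.4875, -0.114, 0.1447]
tcp_rot: [3.14, 0.0, 1.603]
ft_force: [0.6, 1.7, 1.0]
gripper_width: -0.002
grip_force: 0.8
```

```bash
python3 m.py c
```

```text
clock 6.9667 tcp f,l [-0.0002  0.0602] 0.1447 [0.6 1.7 1. ]
scene stem 60 median [0.0043 0.0187 0.1141] p5 [0.0003 0.0144 0.0987] p95 [0.0065 0.0244 0.1261]
scene knob 436 median [0.0101 0.0316 0.1723] p5 [-0.0049  0.0164  0.1522] p95 [0.0158 0.0548 0.1853]
```

>>> {"name": "arm_command", "arguments": {
  "motion": [
    [-0.005,0,0,0],
    [-0.005,0,0,0],
    [-0.005,0,0,0],
    [-0.005,0,0,0],
    [-0.005,0,0,0]
  ]
}}

```text
clock: 7.48
tcp_pos: [0.4891, -0.1392, 0.1457]
tcp_rot: [3.138, 0.002, 1.603]
ft_force: [-0.2, 3.1, 17.3]
gripper_width: -0.003
grip_force: 2.7
```

>>> {"name": "arm_command", "arguments": {
  "motion": [
    [-0.005,0,0,0],
    [-0.005,0,0,0],
    [-0.005,0,0,0],
    [-0.005,0,0,0],
    [-0.005,0,0,0]
  ]
}}

```text
clock: 7.9
tcp_pos: [0.4886, -0.1637, 0.1435]
tcp_rot: [-3.141, -0.0, 1.603]
ft_force: [0.0, 1.8, 1.6]
gripper_width: 0.003
grip_force: 0.6
```

```bash
python3 m.py d
```

```text
clock 7.9 tcp f,l [-0.0007  0.0105] 0.1435 [0.  1.8 1.6]
scene stem 110 median [ 0.0022 -0.0075  0.1122] p5 [-0.0651 -0.0162  0.0997] p95 [0.0065 0.0591 0.1252]
scene knob 492 median [ 0.011  -0.0153  0.172 ] p5 [-0.0049 -0.031   0.1524] p95 [0.0163 0.0132 0.1867]
```

>>> {"name": "arm_command", "arguments": {
  "motion": [
    [-0.004,0,0,0],
    [-0.004,0,0,0],
    [-0.003,0,0,0],
    [-0.002,0,0,0],
    [0,0,0,0]
  ]
}}

```text
clock: 8.42
tcp_pos: [0.4891, -0.1767, 0.1437]
tcp_rot: [-3.141, 0.0, 1.603]
ft_force: [-0.5, 0.8, -0.8]
gripper_width: -0.001
grip_force: 0.2
```

```bash
python3 m.py e
```

```text
clock 8.4167 tcp f,l [-0.0006 -0.0025] 0.1437 [-0.5  0.8 -0.8]
scene stem 130 median [-0.0546  0.05    0.1098] p5 [-0.0677 -0.0254  0.1002] p95 [0.0061 0.0589 0.1246]
scene knob 490 median [ 0.0109 -0.0289  0.1716] p5 [-0.0047 -0.0451  0.1518] p95 [0.0163 0.002  0.1848]
```

View pics/scene_e.png

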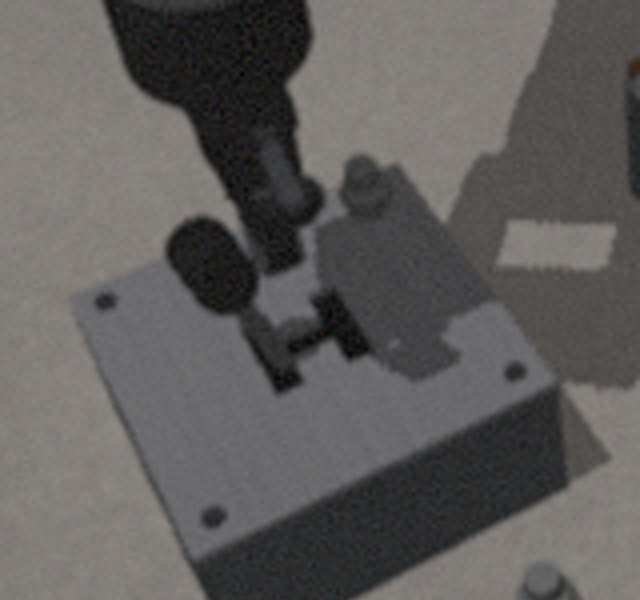

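>>> {"name": "arm_command", "arguments": {
  "motion": [
    [-0.002,0,0,0],
    [-0.0015,0,0,0],
    [0,0,0,0],
    [0.01,0,0,0],
    [0.02,0,0,0]
  ]
}}

```text
clock: 8.93
tcp_pos: [0.4884, -0.1504, 0.1438]
tcp_rot: [3.141, 0.001, 1.601]
ft_force: [0.5, 1.2, 0.4]
gripper_width: 0.002
grip_force: 0.0
```

>>> {"name": "arm_command", "arguments": {
  "motion": [
    [0,0,-0.02,0],
    [0,0,-0.02,0],
    [0,0,-0.02,0],
    [0,-0.0275,0,0],
    [0,-0.0275,0,0]
  ]
}}

```text
clock: 9.35
tcp_pos: [0.4333, -0.1511, 0.2045]
tcp_rot: [3.14, 0.001, 1.605]
ft_force: [-0.1, -0.4, -0.1]
gripper_width: 0.005
grip_force: 0.0
```

```bash
python3 m.py f
```

```text
clock 9.35 tcp f,l [-0.0555  0.0249] 0.2045 [-0.1 -0.4 -0.1]
scene stem 131 median [-0.0543  0.0504  0.1101] p5 [-0.0692 -0.0282  0.0998] p95 [0.0065 0.0589 0.1254]
scene knob 365 median [ 0.0113 -0.0366  0.1761] p5 [-0.0051 -0.0496  0.1521] p95 [ 0.0165 -0.0229  0.1839]
```

>>> {"name": "arm_command", "arguments": {
  "motion": [
    [-0.03,0,0,0],
    [-0.031,0,0,0],
    [0,0,0.02,0],
    [0,0,0.02,0],
    [0,0,0.02,0]
  ]
}}

```text
clock: 9.87
tcp_pos: [0.4357, -0.2126, 0.1431]
tcp_rot: [3.141, 0.001, 1.602]
ft_force: [0.3, -0.2, -0.1]
gripper_width: 0.0
grip_force: 0.0
```

>>> {"name": "arm_command", "arguments": {
  "motion": [
    [0,0.006,0,0],
    [0,0.006,0,0],
    [0,0.006,0,0],
    [0,0.005,0,0],
    [0,0.005,0,0]
  ]
}}

```text
clock: 10.28
tcp_pos: [0.4645, -0.2117, 0.1448]
tcp_rot: [3.14, 0.001, 1.604]
ft_force: [-1.5, -0.6, 1.0]
gripper_width: -0.001
grip_force: 0.7
```

>>> {"name": "arm_command", "arguments": {
  "motion": [
    [0,0.004,0,0],
    [0,0.004,0,0],
    [0,0.004,0,0],
    [0,0.004,0,0],
    [0,0.004,0,0]
  ]
}}

```text
clock: 10.7
tcp_pos: [0.4836, -0.2109, 0.1438]
tcp_rot: [-3.141, -0.0, 1.603]
ft_force: [-1.6, -0.2, 1.6]
gripper_width: -0.001
grip_force: 0.6
```

```bash
python3 m.py g
```

```text
clock 10.7 tcp f,l [-0.0072 -0.0365] 0.1438 [-1.6 -0.2  1.6]
top stem 36 median [-0.066   0.0561  0.114 ] p5 [-0.0734  0.0495  0.1046] p95 [-0.0554  0.0599  0.1223]
scene stem 120 median [-0.056   0.0516  0.1092] p5 [-0.069  -0.0268  0.0996] p95 [0.0202 0.0591 0.1236]
scene knob 357 median [ 0.031  -0.037   0.1759] p5 [ 0.015  -0.0493  0.1528] p95 [ 0.0373 -0.0228  0.1828]
```

Going well; now the last stretch with small steps.

>>> {"name": "arm_command", "arguments": {
  "motion": [
    [0,0.003,0,0],
    [0,0.002,0,0],
    [0,0.002,0,0],
    [0,0.002,0,0],
    [0,0,0,0]
  ]
}}

```text
clock: 11.22
tcp_pos: [0.4925, -0.2106, 0.1437]
tcp_rot: [-3.141, -0.0, 1.603]
ft_force: [-0.6, -0.3, 0.2]
gripper_width: 0.002
grip_force: 0.3
```

>>> {"name": "arm_command", "arguments": {
  "motion": [
    [0,0.001,0,0],
    [0,0.001,0,0],
    [0,0,0,0],
    [0,0,0,0],
    [0,0,0,0]
  ]
}}

```text
clock: 11.63
tcp_pos: [0.4943, -0.2106, 0.1438]
tcp_rot: [3.141, 0.0, 1.603]
ft_force: [0.0, 0.4, -0.5]
gripper_width: -0.003
grip_force: 0.3
```

```bash
python3 m.py h
```

```text
clock 11.6333 tcp f,l [ 0.0035 -0.0366] 0.1438 [ 0.   0.4 -0.5]
top stem 34 median [-0.0654  0.0558  0.1074] p5 [-0.0744  0.0495  0.1052] p95 [-0.0553  0.0589  0.1227]
scene stem 106 median [-0.0573  0.0533  0.1083] p5 [-0.0693 -0.0252  0.1002] p95 [0.0274 0.0593 0.1214]
scene knob 357 median [ 0.0409 -0.0373  0.1748] p5 [ 0.0102 -0.0488  0.1528] p95 [ 0.0487 -0.0231  0.1812]
```

>>> {"name": "arm_command", "arguments": {
  "motion": [
    [0,0.001,0,0],
    [0,0.001,0,0],
    [0,0,0,0],
    [0,0,0,0],
    [0,0,0,0]
  ]
}}

```text
clock: 12.15
tcp_pos: [0.4963, -0.2106, 0.1438]
tcp_rot: [3.142, 0.0, 1.603]
ft_force: [0.6, 0.5, -0.8]
gripper_width: -0.002
grip_force: 0.2
```

```bash
python3 m.py i
```

```text
clock 12.15 tcp f,l [ 0.0056 -0.0366] 0.1438 [ 0.6  0.5 -0.8]
top stem 35 median [-0.0655  0.0559  0.1081] p5 [-0.0746  0.0498  0.1051] p95 [-0.0554  0.0595  0.1222]
scene stem 109 median [-0.0576  0.0531  0.1075] p5 [-0.069  -0.0256  0.1003] p95 [0.0287 0.0596 0.1213]
scene knob 352 median [ 0.0427 -0.0372  0.1742] p5 [ 0.0124 -0.0488  0.1535] p95 [ 0.0506 -0.0233  0.1807]
```

>>> {"name": "arm_command", "arguments": {
  "motion": [
    [0,0.001,0,0],
    [0,0.001,0,0],
    [0,0.001,0,0],
    [0,0,0,0],
    [0,0,0,0]
  ]
}}

```text
clock: 12.67
tcp_pos: [0.4993, -0.2105, 0.1438]
tcp_rot: [3.142, 0.0, 1.603]
ft_force: [0.2, -0.2, -1.0]
gripper_width: 0.004
grip_force: 0.2
```

>>> {"name": "arm_command", "arguments": {
  "motion": [
    [0,0.001,0,0],
    [0,0.001,0,0],
    [0,0,0,0],
    [0,0,0,0],
    [0,0,0,0]
  ]
}}

```text
clock: 13.08
tcp_pos: [0.5013, -0.2104, 0.1438]
tcp_rot: [3.142, 0.0, 1.603]
ft_force: [-1.1, -0.5, -0.2]
gripper_width: 0.002
grip_force: 0.3
```

```bash
python3 m.py j
```

```text
clock 13.0833 tcp f,l [ 0.0105 -0.0366] 0.1438 [-1.1 -0.5 -0.2]
top stem 35 median [-0.0656  0.0562  0.1085] p5 [-0.0746  0.0496  0.1048] p95 [-0.0554  0.0593  0.1245]
scene stem 98 median [-0.0581  0.0535  0.1075] p5 [-0.0698 -0.0245  0.0994] p95 [0.0319 0.0592 0.1211]
scene knob 352 median [ 0.0475 -0.037   0.173 ] p5 [ 0.0166 -0.0487  0.1542] p95 [ 0.0559 -0.0234  0.1797]
```

>>> {"name": "arm_command", "arguments": {
  "motion": [
    [0,0.001,0,0],
    [0,0.001,0,0],
    [0,0,0,0],
    [0,0,0,0],
    [0,0,0,0]
  ]
}}

```text
clock: 13.6
tcp_pos: [0.5028, -0.2103, 0.1436]
tcp_rot: [-3.14, -0.0, 1.603]
ft_force: [-5.6, -0.4, 0.2]
gripper_width: 0.002
grip_force: 2.4
```

>>> {"name": "arm_command", "arguments": {
  "motion": [
    [0,0.001,0,0],
    [0,0,0,0],
    [0,0,0,0],
    [0,0,0,0],
    [0,0,0,0]
  ]
}}

```text
clock: 14.02
tcp_pos: [0.5034, -0.2103, 0.1435]
tcp_rot: [-3.139, -0.001, 1.603]
ft_force: [-7.8, 0.1, 0.4]
gripper_width: -0.005
grip_force: 3.8
```

```bash
python3 m.py k
```

```text
clock 14.0167 tcp f,l [ 0.0126 -0.0365] 0.1435 [-7.8  0.1  0.4]
top stem 36 median [-0.0661  0.0562  0.1083] p5 [-0.0745  0.0498  0.1049] p95 [-0.0553  0.0597  0.123 ]
scene stem 96 median [-0.0585  0.0538  0.1081] p5 [-0.0709 -0.0246  0.0998] p95 [0.0325 0.0594 0.1213]
scene knob 349 median [ 0.049  -0.0367  0.1726] p5 [ 0.0188 -0.0483  0.1533] p95 [ 0.0577 -0.0231  0.1792]
```

View pics/scene_k.png

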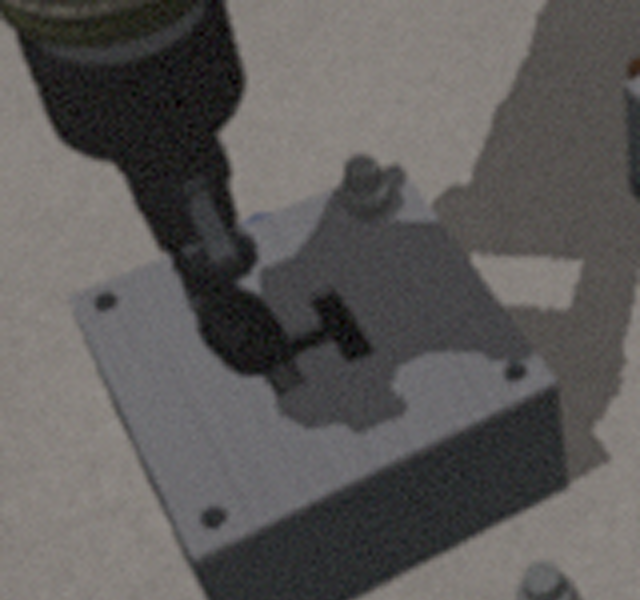

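The stop is felt: 8 N with no further travel. In the view, the stem is at the forward end of the right leg. Now I'll back off and lift.

>>> {"name": "arm_command", "arguments": {
  "motion": [
    [0,-0.002,0,0],
    [0,-0.006,0,0],
    [0,-0.015,0,0],
    [0,-0.02,0,0],
    [0,-0.02,0,0]
  ]
}}

```text
clock: 14.53
tcp_pos: [0.4408, -0.2124, 0.1439]
tcp_rot: [3.14, 0.001, 1.603]
ft_force: [0.2, -0.3, 0.4]
gripper_width: -0.001
grip_force: 0.0
```

>>> {"name": "arm_command", "arguments": {
  "motion": [
    [0,0,-0.025,0],
    [0,0,-0.025,0],
    [0,-0.01,-0.025,0],
    [0,-0.02,-0.015,0],
    [0,0,0,0]
  ]
}}

```text
clock: 14.95
tcp_pos: [0.4107, -0.2141, 0.2372]
tcp_rot: [3.137, 0.005, 1.603]
ft_force: [-0.0, -0.0, -0.1]
gripper_width: -0.0
grip_force: 0.0
```

>>> {"name": "arm_command", "arguments": {
  "motion": [
    [0,-0.01,0,0],
    [0,0,0,0],
    [0,0,0,0],
    [0,0,0,0],
    [0,0,0,0]
  ]
}}

```text
clock: 15.37
tcp_pos: [0.4015, -0.2135, 0.2333]
tcp_rot: [-3.141, -0.001, 1.603]
ft_force: [-0.5, 0.4, 0.3]
gripper_width: 0.001
grip_force: 0.0
```

```bash
python3 m.py l
```

```text
clock 15.3667 tcp f,l [-0.0893 -0.0365] 0.2333 [-0.5  0.4  0.3]
top stem 72 median [ 0.0207 -0.0162  0.1125] p5 [-0.073  -0.0235  0.1021] p95 [0.0297 0.0588 0.1236]
top knob 257 median [ 0.0388 -0.0308  0.1733] p5 [ 0.0261 -0.0461  0.1525] p95 [ 0.054  -0.0193  0.18  ]
scene stem 97 median [-0.0584  0.054   0.1076] p5 [-0.069  -0.024   0.1004] p95 [0.0325 0.0595 0.1213]
scene knob 311 median [ 0.0502 -0.0362  0.1733] p5 [ 0.0377 -0.0481  0.1523] p95 [ 0.0578 -0.0223  0.1791]
```

View pics/scene_l.png

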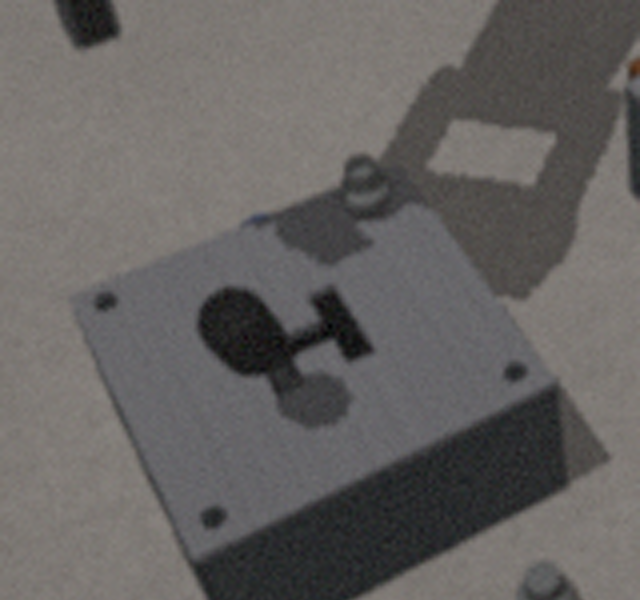

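The view shows the lever still at the forward end of the right leg (knob at (240,330), p95 unchanged at 57.8 mm). The arm is clear and fit_deck at (365,185) has not moved.

```bash
python3 -c "
from plant import bot
print(bot.sign_off())"
```

```text
the job is handed in; nothing more can be done
None
```

The drive selector is in its third slot (right leg, forward): the last push met the stop at about 8 N, the lever stayed put when the arm withdrew, and the job was handed in at about 15 s; no verdict was returned.

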